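# Set the glass calibration plate in the stage's datum corner

### The job

Open the clear dust cover of the measuring stage, which has a bar handle, all the way until it leans back on its stop, and leave it open. Then slide the glass calibration plate flat along the stage into the datum corner, until one edge rests squarely against the two far steel pins and the edge beside it against the single pin on the hinge side, and let go of it there. The glass chips easily: never push, press or squeeze it with more than about 10 newtons, never lift or tip it, and leave the other things where they are.

Things in the scene. Friction and masses are not known exactly. Their poses are not given: they have to be found in the camera images.
- stage: Fixed measuring stage: black plate, flat top 30 mm above the bench. In its axes (origin on the bench, z up, +x the far side, +y the left side, where the cover is hinged) the top spans x -125..125, y -200..170 mm. The open loading area is at y below 20 mm, right of the cover.
- pins: Three fixed steel pins, 8 mm diameter, standing 8 mm above the stage top. Same origin and axes as the stage; pin centres at (x, y) = (55, 61) and (55, 121) mm (the two far pins) and (11, 145) mm (the single pin on the hinge side).
- datum (a point): The datum corner, at (51, 141, 30) mm in the stage's axes: home, the plate's far edge lies on x = 51 mm and its left edge on y = 141 mm. Its axes are the stage's.
- plate: Loose glass plate, pale blue-green, dark grid on top, 80 mm (x) by 100 mm (y) by 10 mm, about 180 g, flat in the loading area, turned up to 0.25 rad from the stage. Origin: centre of its underside, z up. Home: axes along the stage's, origin at (11, 91) mm in the stage's axes. It slides with about 1 N; against the pins each mm of overrun adds 4 N or more, so touch and stop it slowly.
- cover (a joint): Angle of the clear cover: 0 shut, 1.83 rad open, leaning on its stop. Axis along the stage's x, light damped hinge. The cover (320 g) is an upside-down tray 160 (x) by 150 (y) by 45 mm high; shut, it spans x -80..80, y 22..172 mm of the stage. Let go below about 1.1 rad it falls shut; past 1.3 rad it sinks back slowly onto the stop by itself.
- cover_handle (a point): Middle of the black bar handle on the cover: round bar, 10 mm diameter, 90 mm long along the stage's x, on a post at each end, 32 mm above the cover's top (107 mm above the bench when shut). From the hinge, when shut, it is 125 mm to the right (-y) and 71.5 mm higher. It swings with the cover, its axes turning with it.
- cover_hinge (a point): Middle of the cover's hinge axis, at (0, 172, 36) mm in the stage's axes. The axis runs along the stage's x; the handle end rises and goes over to +y as the cover opens.
- lens_cap: Loose black lens cap, 40 mm diameter, 16 mm high, on the far right of the stage. Origin: centre of its underside. Leave it alone.
- gauge_block: Loose steel gauge block 9 by 35 by 20 mm high, on the far part of the stage. Origin: centre of its underside. Leave it alone.
- driver: Loose red screwdriver 150 mm long on the green-edged mat right of the stage. Leave it alone.
- tweezers: Loose dark steel tweezers, 125 mm long, on the same mat. Leave them alone.
- solvent: Loose white bottle with blue cap, 56 mm diameter, 130 mm tall, on the bench at the left. Leave it alone.
- chip_box: Loose black chip box 55 by 55 by 18 mm, on the bench at the left. Leave it alone.
- blower: Loose dark rubber blower bulb, 60 mm diameter, 100 mm tall, on the bench at the left. Leave it alone.
Mind the look-alikes: they are no part of the job. What is meant by the plate is not red, and is the smaller of those in its own colour.

How it is judged (in metres and radians):
On the way, in this order (a step that is already met when the one before it is completed fails the run):
1. the dust cover is fully open, on its stop (value of joint cover above 1.77 rad), for 0.2 s.
2. the plate sits in the datum corner (x of plate in the frame of stage above 0.0085 m and y of plate in the frame of stage above 0.0885 m and angle between the x axis of plate and the x axis of stage, either way round below 0.035 rad), for 0.2 s.
At the end, for the whole second after the job is handed in: The cover rests open on its stop (within 0.06 rad); the glass plate lies flat and still on the stage, square to it within 0.035 rad, its centre within 2.5 mm of its place against the pins along both stage axes; nothing touches it (all of step 2 and value of joint cover above 1.77 rad and x of plate in the frame of stage below 0.0135 m and y of plate in the frame of stage below 0.0935 m and z of plate in the frame of stage below 0.0325 m and linear speed of plate below 0.01 m/s and contact force between plate and the fingers below 0.05 N).
It fails at once if the glass was pushed or pinched with more than 10 N (contact force between plate and the fingers above 10 N or contact force between plate and the arm above 10 N).
It fails at once if the glass was driven against a pin with more than 10 N (contact force between plate and pins above 10 N).
It fails at once if the glass was lifted or tipped (z of plate in the frame of stage above 0.036 m or angle between plate's own z axis and vertical above 0.08 rad).
It fails at once if a bystander was disturbed (distance of any of lens_cap, gauge_block, driver, tweezers, solvent, chip_box, blower from where it was at the start of the episode above 0.015 m).
It also fails if it takes over 72 s, if anything falls off the work surface, if the arm or the gripper's body presses on something with over 40 N, if the wrist force passes 120 N, or if a joint passes its speed limit or range.

### The arm

A 6-joint arm with a two-finger parallel gripper is mounted at the origin on the work surface. World frame = base frame: x ahead of the robot, y to its left, z up, the work surface at z = 0. Lengths are in mm, angles in rad, forces in N, time in s.
With the tool pointing down it reaches from about 350 to 850 mm from the base axis. Payload 8.1 kg.
Tool frame: the origin (TCP) lies between the finger pads; the fingertips stand 8 mm ahead of it and the grasp point (between the pads) lies 11 mm behind it; z points along the fingers, y is the direction in which the jaws open and shut (so a half turn about z gives the same grasp; the last joint's range is limited). The gripper opens to 93 mm and grips with 3 to 60 N. Pads are 15 mm wide; open, the fingers measure 128 mm over their backs; the gripper's body (75 mm by 188 mm) begins 65 mm behind the grasp point.
Start: joints at [1.168, 0.13, 1.488, -0, 1.523, -0.085], TCP at [187.465, 569.967, 226.635] pointing down, gripper open.
Joint ranges: [-2.96, 2.96], [-0.89, 2.26], [0.02, 2.5], [-1.34, 4.48], [0, 2.73], [-2.66, 2.66]. Speed limits (rad/s): [2.39, 2.39, 2.79, 3.14, 3.14, 3.14].

### API

Orientations are given as a 3x3 rotation matrix whose columns are the frame's x, y, z axes.
In Python, from plant import r gives the robot as it stands.
- The arm moves only by the tool arm_command, never from a script. Its argument "steps" is text: rows parted by semicolons, each of 5 numbers parted by spaces: the shift along the tool's x, y, z in mm, then the turn about the tool's z in degrees, then the closure, from 0 (fully open) to 1 (shut). In form: x y z twist gripper; .... A call has 1 to 10 rows; each row shifts and turns the pose as measured when the row begins, along the tool's axes as they then stand; what a row does not reach is not made up. A row lasts 1/8 s, in which the tool goes at most 62.5 mm and 10.7 degrees, less where a joint would pass 70% of its speed; a pose out of reach is approached as far as the arm can. A call with a gripper value outside its range is refused whole. The fingers move at their own pace and stop on an object; "grip_force" is the grip in N (left out, the last holds). Time passes only in rows, so rows that do not move let the fingers close. It gives the time, the measured TCP pose, the force and the opening at its end, in the units of the state.
- r.state(): the state, without advancing time (a new reading comes with each control period).
- r.read_camera(name): name is "side" or "top"; returns the picture (384x512x3 uint8, blue, green, red); there is no depth.
- r.camera_info(name): a dict with "fovy" (degrees; the focal length in pixels is half the picture's height over the tangent of half this angle, whatever the lens; pixels are square), "cx", "cy" (the principal point, pixels), "D" ([k1, k2, p1, p2, k3] as OpenCV has them; the pictures are not rectified), "rvec" (rotation vector, rad) and "tvec" (3), from world to camera coordinates, as OpenCV has them. Camera axes: x right, y down, z forward; pixel columns grow to the right and rows downward; lengths in mm; the calibration is good to about 2 mm. A picture is of the moment at which its call begins. camera_info takes no time and is no camera call.
- r.job_done(): hands the job in, once; it reports no verdict.
The state is a dict: "time_s": time; "joints": joint angles; "dq": joint speeds; "joint_efforts": joint torques, N m; "position": TCP position; "orientation": TCP orientation; "contact_force": force on the tool from outside, world axes, zero at the start; "moment": the same for the moment, N m; "gripper_width": finger opening in mm.
Only numpy, scipy, OpenCV 4.12 (cv2) and the standard library are available. Lean on these libraries where they do the work, as an engineer would, in place of code of your own. Each camera call takes 0.05 s, during which the arm holds its last target. There are 200 camera calls.

## Working session

There is one attempt and no reset: what is moved stays moved. The work goes in short steps, Python scripts to look and compute and a tool call to move; the robot and the scene stay as the last step left them, time stands still between calls to the robot, and variables do not carry over. Pictures are saved under pics/ and viewed, about 8 in all and at most 12, crops included, and the job is handed in when it is done.

Besides the shell and the picture viewer there is one more tool, called after "Emit:" by a JSON object that holds its "method" and its "body". arm_command: Moves the arm, as the interface text tells. Its arguments: {"type":"object","properties":{"steps":{"type":"string"},"grip_force":{"type":"number"}},"required":["steps"]}

```bash
mkdir -p pics; ls
python3 - <<'E'
from plant import r
import cv2
for n in("side","top"):
    cv2.imwrite(f"pics/{n}0.png",cv2.resize(r.read_camera(n),None,fx=1.5,fy=1.5)); print(n,r.camera_info(n))
s=r.state();print(s)
E
```

```text
pics
side {'fovy': 57.23260892875581, 'cx': 258.794168220807, 'cy': 194.1874713020068, 'D': array([-0.02307725,  0.        ,  0.        ,  0.        ,  0.        ]), 'rvec': array([ 2.15636917, -0.302017  ,  0.18320599]), 'tvec': array([-517.24193195,  155.48496268,  984.30879143])}
top {'fovy': 48.597099635616914, 'cx': 255.85467374103882, 'cy': 193.80742920711083, 'D': array([-0.01341034,  0.        ,  0.        ,  0.        ,  0.        ]), 'rvec': array([ 2.18347105, -2.12969836,  0.12248048]), 'tvec': array([ -44.52477467,  522.41051335, 1448.81243291])}
{'time_s': 0.1, 'joints': array([ 1.16758872e+00,  1.31119850e-01,  1.48918058e+00, -2.14394927e-05,
        1.52302470e+00, -8.54164063e-02]), 'dq': array([ 0.00083141, -0.00125806, -0.00264431, -0.00062807,  0.00108956,
       -0.0009192 ]), 'joint_efforts': array([ 7.66037410e-04, -5.61347580e+01, -4.93091154e+01,  7.70015339e-02,
        2.91708618e-02, -1.10034518e-04]), 'position': array([187.27287305, 569.47930713, 225.66631691]), 'orientation': array([[-9.49928199e-01,  3.12467568e-01, -6.60077820e-04],
       [ 3.12468239e-01,  9.49926857e-01, -1.60195262e-03],
       [ 1.26467409e-04, -1.72799333e-03, -9.99998499e-01]]), 'contact_force': array([-0.31276511,  0.59165147,  0.72499588]), 'moment': array([-0.02224833,  0.00578991,  0.01257832]), 'gripper_width': 93.27578456707374}
```

View pics/top0.png

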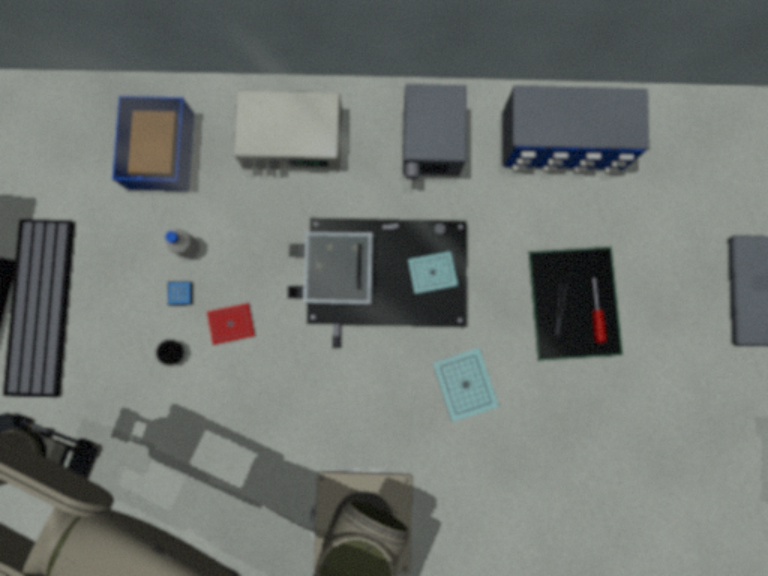

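View pics/side0.png

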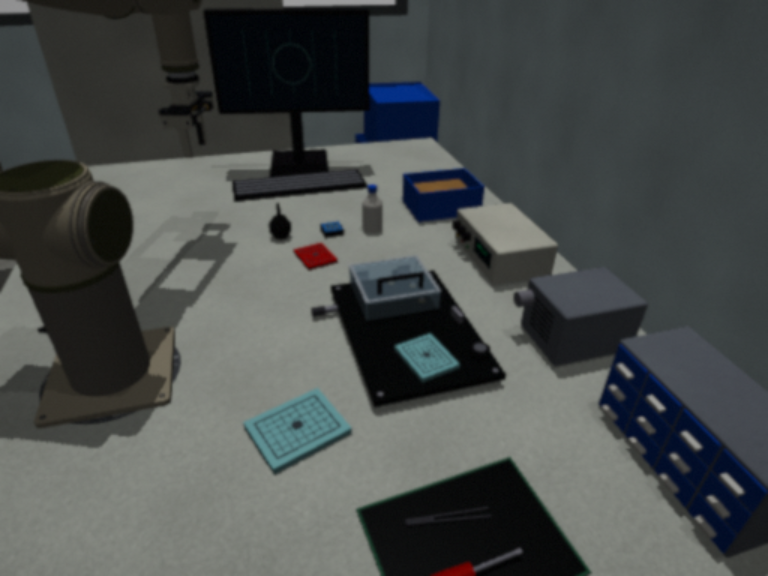

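The top view shows the stage with corners near (308,219), (466,221), (466,325) and (307,325) in 1.5x pixels. The cover is shut with its handle at about (360,267), and the small plate sits at (433,272). The side view agrees. I'll measure these now.

```bash
cat > h.py <<'E'
import numpy as np, cv2
from plant import r
def cam(n):
    c=r.camera_info(n); f=192/np.tan(np.radians(c["fovy"]/2))
    return np.array([[f,0,c["cx"]],[0,f,c["cy"]],[0,0,1]]),np.array(c["D"]),np.array(c["rvec"]),np.array(c["tvec"])
def unproj(n,px,z):
    K,D,rv,t=cam(n); R=cv2.Rodrigues(rv)[0]
    u=cv2.undistortPoints(np.float64(px).reshape(-1,1,2),K,D)[:,0]
    d=np.c_[u,np.ones(len(u))]@R; C=-R.T@t
    return (C+d*((z-C[2])/d[:,2])[:,None])[:,:2]
def proj(n,P):
    K,D,rv,t=cam(n); return cv2.projectPoints(np.float64(P),rv,t,K,D)[0][:,0]
def rect(n,mask,z,off=(0,0)):
    cs=cv2.findContours(mask,cv2.RETR_EXTERNAL,cv2.CHAIN_APPROX_NONE)[0]
    c=max(cs,key=cv2.contourArea)[:,0]+np.array(off)
    return cv2.minAreaRect(np.float32(unproj(n,c,z))),c
def s2w(p,S):
    c,s=np.cos(S[2]),np.sin(S[2]); p=np.atleast_2d(p); return p@np.array([[c,s],[-s,c]])+S[:2]
E
python3 - <<'E'
from h import *
im=r.read_camera("top"); cv2.imwrite("pics/top1raw.png",im)
x0,y0,x1,y1=185,130,330,235
c=im[y0:y1,x0:x1].astype(int)
cy=((c[...,0]-c[...,2]>25)&(c[...,1]>100)).astype(np.uint8)*255
bx=cy.copy();bx[:,:75]=0;bx[95:]=0
R,cc=rect("top",bx,40,(x0,y0)); print("plate",R)
g=c.max(2); print("levels",g[50,130:],g[50:,120],)
dk=((g<75)).astype(np.uint8)*255
R,cc=rect("top",dk,30,(x0,y0)); print("stage",R,cc.min(0),cc.max(0)); 
# edges subpixel: right, top, bottom lines
G=im.astype(np.float32).mean(2)
def cross(p,d,n=12):
    t=np.arange(-n,n+.01,.25); q=np.float32(p+t[:,None]*d)
    v=cv2.remap(G,q[:,0].reshape(1,-1),q[:,1].reshape(1,-1),cv2.INTER_LINEAR)[0]
    gr=np.abs(np.gradient(cv2.GaussianBlur(v[None],(0,0),2)[0])); return p+t[gr.argmax()]*d
rt=np.array([cross(np.array([311.,y]),np.array([1.,0]),8) for y in range(155,210,3)])
tp=np.array([cross(np.array([x,146.]),np.array([0.,1]),6) for x in list(range(212,250,3))+[275,278,281,302,305]])
bt=np.array([cross(np.array([x,217.]),np.array([0.,1]),6) for x in range(235,307,3)])
lf=np.array([cross(np.array([204.,y]),np.array([1.,0]),5) for y in (150,153,176,179,182,206,209,212)])
for nm,L in(("right",rt),("far",tp),("near",bt),("left",lf)):
    w=unproj("top",L,30); vx,vy,a,b=cv2.fitLine(np.float32(w),cv2.DIST_HUBER,0,.01,.01).ravel(); print(nm,"dir",np.degrees(np.arctan2(vy,vx)),"pt",a,b,"res",np.abs((w-[a,b])@[-vy,vx]).max())
o=cv2.resize(im[y0-15:y1+10,x0-15:x1+10],None,fx=4.5,fy=4.5,interpolation=cv2.INTER_CUBIC)
for L in(rt,tp,bt,lf):
    for p in L: cv2.circle(o,tuple(int(v) for v in (p-[x0-15,y0-15]+.5)*4.5),2,(0,0,255),-1)
cv2.imwrite("pics/st.png",o)
E
```

```text
plate ((569.343994140625, -142.52078247070312), (81.07923126220703, 101.17911529541016), 12.852775573730469)
levels [142 146 147 150 147 148 149 146 148 150 148 146 149 149 149] [ 55  46  52  51  54  63  66  78  83  81  58  44  37  35  36  32  37  36
  32  40  37  36  36  34  34  38  30  35  35  34  34  51  78  88  79  53
  41  67 113 142 145 150 145 149 148 150 145 147 150 148 146 146 150 144
 147]
stage ((568.6978149414062, -37.1385498046875), (248.10926818847656, 364.8187561035156), 0.5682098269462585) [205 146] [310 217]
right dir 0.53029567 pt 575.8639 -222.18842 res 22.77216862111146
far dir -89.72097 pt 693.8564 33.49096 res 1.5898011615603864
near dir -89.57946 pt 444.22928 -64.07652 res 1.5806638932457693
left dir 0.69656074 pt 554.35767 147.31938 res 1.5758138300971505
```

View pics/st.png

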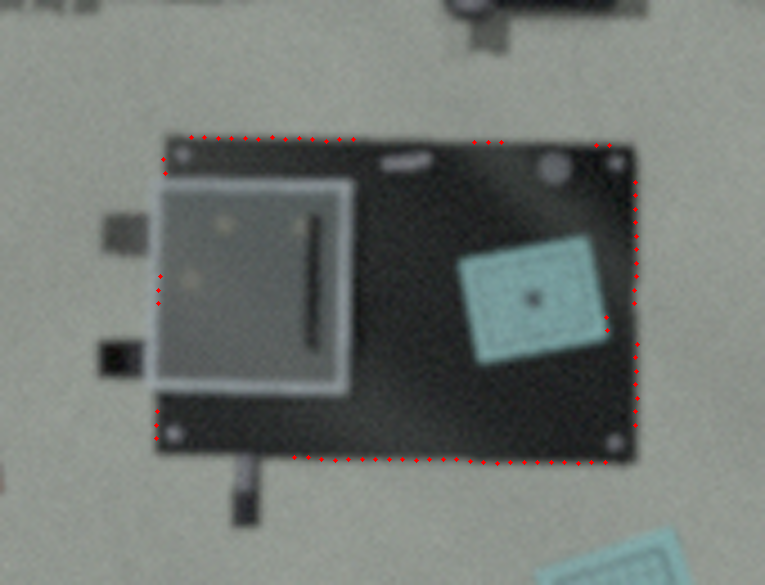

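Emit:
{"method": "arm_command", "body": {"steps": "-25 -18 0 0 0;-46 -34 0 0 0;-48 -36 0 0 0;-48 -36 0 0 0;-48 -36 0 0 0;-48 -36 0 0 0;-48 -36 0 0 0;-48 -36 0 0 0;-48 -36 0 0 0;-48 -36 0 0 0", "grip_force": 12}}

```text
time_s: 1.4
position: [520.0, 93.0, 223.9]
orientation: [[-0.952, 0.305, -0.001], [0.305, 0.952, -0.002], [0.0, -0.003, -1.0]]
contact_force: [0.6, 0.9, 0.4]
gripper_width: 93.0
```

```bash
cat >> h.py <<'E'
S=np.array([569.1,-22.5,.008])
def go(wx,wy,z,yaw=None):
    s=r.state(); R=s["orientation"]; d=np.array([wx,wy,z])-s["position"]
    y=np.degrees(np.arctan2(R[1,1],R[0,1]))
    print("t",s["time_s"],"pos",s["position"].round(1),"yaw_y",y.round(2),"F",s["contact_force"].round(1),"w",s["gripper_width"].round(1))
    print("tool delta",(R.T@d).round(1), "twist deg", None if yaw is None else round(-((yaw-y+90)%180-90),2))
E
python3 - <<'E'
from h import *
print("handle seen",unproj("top",[[239.4,177.3]],107),"model",s2w([0,47],S))
go(568.7,24.5,200,90.46)
E
```

```text
handle seen [[568.03792103  23.87861068]] model [[568.72400401  24.49849601]]Traceback (most recent call last):
  File "<stdin>", line 3, in <module>
  File "h.py", line 23, in go
    print("t",s["time_s"],"pos",s["position"].round(1),"yaw_y",y.round(2),"F",s["contact_force"].round(1),"w",s["gripper_width"].round(1))
                                                                                                              ^^^^^^^^^^^^^^^^^^^^^^^^
AttributeError: 'float' object has no attribute 'round'
```

Emit:
{"method": "arm_command", "body": {"steps": "0 0 0 -9.1 0;0 0 0 -9.1 0;-24 -34 0 0 0;-24 -34 -20 0 0;0 0 0 0 0;0 0 0 0 0"}}

```text
time_s: 2.15
position: [570.3, 18.9, 241.1]
orientation: [[-1.0, -0.011, -0.006], [-0.011, 1.0, -0.002], [0.006, -0.002, -1.0]]
contact_force: [-0.5, -0.2, 0.6]
gripper_width: 92.8
```

```bash
sed -i 's/s\["gripper_width"\].round(1)/round(s["gripper_width"],1)/' h.py
python3 - <<'E'
from h import *
go(568.4,24.2,96,90.46)
E
```

```text
t 2.15 pos [570.3  18.9 241.1] yaw_y 90.64 F [-0.5 -0.2  0.6] w 92.8
tool delta [  0.9   5.7 145.1] twist deg 0.18
```

Emit:
{"method": "arm_command", "body": {"steps": "1 5.5 30 0 0;0 0 40 0 0;0 0 35 0 0;0 0 25 0 0;0 0 10 0 0;0 0 0 0 0"}}

```text
time_s: 2.9
position: [564.3, 29.9, 95.6]
orientation: [[-1.0, -0.017, -0.009], [-0.017, 1.0, -0.001], [0.009, -0.001, -1.0]]
contact_force: [-0.3, 0.1, -0.1]
gripper_width: 93.3
```

Run:
```python
from h import *
go(568.4,24.2,96,90.46)
cv2.imwrite("pics/s2.png",cv2.resize(r.read_camera("side")[130:290,190:370],None,fx=4,fy=3.7,interpolation=cv2.INTER_CUBIC))
```

```text
t 2.9 pos [564.3  29.9  95.6] yaw_y 90.96 F [-0.3  0.1 -0.1] w 93.3
tool delta [-4.  -5.7 -0.4] twist deg 0.5
```

View pics/s2.png

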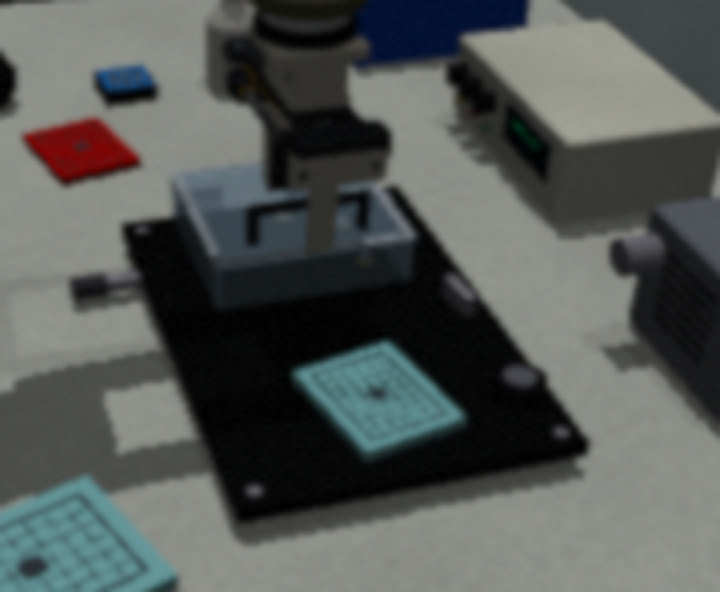

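The side view shows the fingers straddling the bar, with the front finger right of the handle at about (320,215). I'll centre on it and close.

Emit:
{"method": "arm_command", "body": {"steps": "-3 -4 0 0 0;0 -1 0 0 0;0 0 0 0 1;0 0 0 0 1;0 0 0 0 1;0 0 0 0 1;0 0 0 0 1;0 0 0 0 1", "grip_force": 12}}

```text
time_s: 3.95
position: [570.6, 24.4, 100.3]
orientation: [[-1.0, -0.017, -0.002], [-0.017, 1.0, -0.002], [0.002, -0.002, -1.0]]
contact_force: [-0.0, 0.1, -0.3]
gripper_width: 37.7
```

Run:
```python
from h import *
go(568.4,24.2,96,90.46)
# circle in yz about hinge (149.5+..): handle grasp pos
h=s2w([0,172],S)[0]; print("hinge",h)
for a in np.arange(0,1.75,.1):
    c,s=np.cos(a),np.sin(a); y,z=-125,71.5
    print(round(a,1),"TCP y,z",(h[1]+y*c+z*s).round(1),(36-11+z*c-y*s).round(1))
```

```text
t 3.95 pos [570.6  24.4 100.3] yaw_y 90.95 F [-0.   0.1 -0.3] w 37.7
tool delta [ 2.2 -0.1  4.3] twist deg 0.49
hinge [567.72401468 149.49449603]
0.0 TCP y,z 24.5 96.5
0.1 TCP y,z 32.3 108.6
0.2 TCP y,z 41.2 119.9
0.3 TCP y,z 51.2 130.2
0.4 TCP y,z 62.2 139.5
0.5 TCP y,z 74.1 147.7
0.6 TCP y,z 86.7 154.6
0.7 TCP y,z 100.0 160.2
0.8 TCP y,z 113.7 164.5
0.9 TCP y,z 127.8 167.4
1.0 TCP y,z 142.1 168.8
1.1 TCP y,z 156.5 168.8
1.2 TCP y,z 170.8 167.4
1.3 TCP y,z 185.0 164.6
1.4 TCP y,z 198.7 160.3
1.5 TCP y,z 212.0 154.7
1.6 TCP y,z 224.6 147.9
1.7 TCP y,z 236.5 139.7
```

Emit:
{"method": "arm_command", "body": {"steps": "1 0 3 0 1;1 0 0 0 1;0 0 0 0 1;0 0 0 0 1;0 0 0 0 1;0 0 0 0 1"}}

```text
time_s: 4.7
position: [568.4, 22.1, 97.0]
orientation: [[-1.0, -0.016, -0.002], [-0.016, 1.0, -0.005], [0.002, -0.005, -1.0]]
contact_force: [0.2, -1.3, -0.7]
gripper_width: 9.5
```

Emit:
{"method": "arm_command", "body": {"steps": "4 7 -11 0 1;0 8 -12 0 1;0 9 -11 0 1;0 10 -10 0 1;0 11 -9 0 1;0 0 0 0 1"}}

```text
time_s: 5.45
position: [565.9, 72.5, 150.9]
orientation: [[-1.0, -0.017, 0.004], [-0.017, 1.0, -0.001], [-0.004, -0.001, -1.0]]
contact_force: [1.5, -0.4, -0.2]
gripper_width: 9.3
```

Emit:
{"method": "arm_command", "body": {"steps": "0 11 -5 0 1;0 13 -5 0 1;0 14 -4 0 1;0 14 -3 0 1;0 14 -1 0 1;0 0 0 0 1"}}

```text
time_s: 6.2
position: [565.7, 140.9, 172.1]
orientation: [[-1.0, -0.017, 0.007], [-0.017, 1.0, -0.004], [-0.007, -0.005, -1.0]]
contact_force: [1.4, -0.5, 1.6]
gripper_width: 9.5
```

Emit:
{"method": "arm_command", "body": {"steps": "0 13 1 0 1;0 14 2 0 1;0 14 3 0 1;0 14 4 0 1;0 12 5 0 1;0 0 0 0 1"}}

```text
time_s: 6.95
position: [565.0, 211.9, 155.5]
orientation: [[-1.0, -0.017, 0.008], [-0.017, 1.0, -0.004], [-0.008, -0.004, -1.0]]
contact_force: [2.2, 0.9, 1.6]
gripper_width: 9.4
```

Run:
```python
from h import *
go(568.4,212,155,90.46)
cv2.imwrite("pics/s3.png",cv2.resize(r.read_camera("side")[80:270,160:400],None,fx=3.2,fy=3,interpolation=cv2.INTER_CUBIC))
```

```text
t 6.95 pos [565.  211.9 155.5] yaw_y 90.97 F [2.2 0.9 1.6] w 9.4
tool delta [-3.4  0.1  0.6] twist deg 0.51
```

View pics/s3.png

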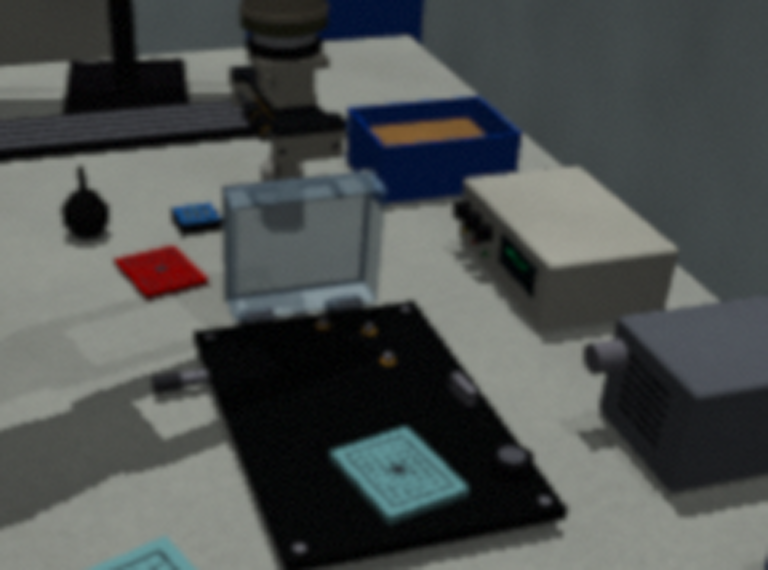

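The cover is at about 1.5 rad and held, and the three pins are visible near (322,325), (368,328) and (388,358). Past 1.3 rad it sinks onto its stop by itself, so I'll release and lift.

Emit:
{"method": "arm_command", "body": {"steps": "0 4 1 0 0.76;0 0 0 0 0.76;0 3 -30 0 0.76;0 3 -50 0 0.76;0 0 -40 0 0.76;0 0 0 0 0.5;0 0 0 0 0"}}

```text
time_s: 7.88
position: [560.6, 220.8, 273.5]
orientation: [[-1.0, -0.015, -0.003], [-0.015, 1.0, -0.007], [0.003, -0.007, -1.0]]
contact_force: [0.7, 0.7, -0.7]
gripper_width: 37.4
```

Run:
```python
from h import *
P=s2w([0,0],S)
go(568.4,-142,240,12.85)
```

```text
t 7.875 pos [560.6 220.8 273.5] yaw_y 90.89 F [ 0.7  0.7 -0.7] w 37.4
tool delta [  -2.3 -362.6   35.9] twist deg 78.04
```

Emit:
{"method": "arm_command", "body": {"steps": "0 -25 0 0 0;0 -48 0 0 0;0 -48 0 0 0;0 -48 0 0 0;0 -48 0 0 0;0 -48 0 0 0;0 -48 0 0 0;0 -30 0 0 0;0 0 0 0 0"}}

```text
time_s: 9.0
position: [557.5, -132.4, 256.7]
orientation: [[-0.999, -0.016, -0.031], [-0.016, 1.0, -0.004], [0.031, -0.004, -1.0]]
contact_force: [-1.2, -0.4, -0.5]
gripper_width: 92.9
```

Emit:
{"method": "arm_command", "body": {"steps": "0 0 0 9.8 0;0 0 0 9.8 0;0 0 0 9.8 0;0 0 0 9.8 0;0 0 0 9.8 0;0 0 0 9.8 0;0 0 0 9.8 0;0 0 0 7 0;0 0 0 0 0"}}

```text
time_s: 10.12
position: [551.9, -121.3, 243.3]
orientation: [[-0.229, 0.972, -0.051], [0.973, 0.229, 0.006], [0.017, -0.048, -0.999]]
contact_force: [0.3, 0.2, 0.3]
gripper_width: 92.9
```

Run:
```python
from h import *
go(569.3,-142.5,120,12.85)
im=r.read_camera("top"); cv2.imwrite("pics/top4.png",cv2.resize(im[125:240,170:330],None,fx=5,fy=5,interpolation=cv2.INTER_CUBIC))
for p in [(55,61),(55,121),(11,145)]: print(p,proj("top",[[*s2w(p,S)[0],38]]))
```

```text
t 10.125 pos [ 551.9 -121.3  243.3] yaw_y 13.27 F [0.3 0.2 0.3] w 92.9
tool delta [-26.7  18.  122.1] twist deg 0.42
(55, 61) [[236.42037951 164.60496285]]
(55, 121) [[219.26421102 164.33136694]]
(11, 145) [[212.03227236 176.65538711]]
```

View pics/top4.png

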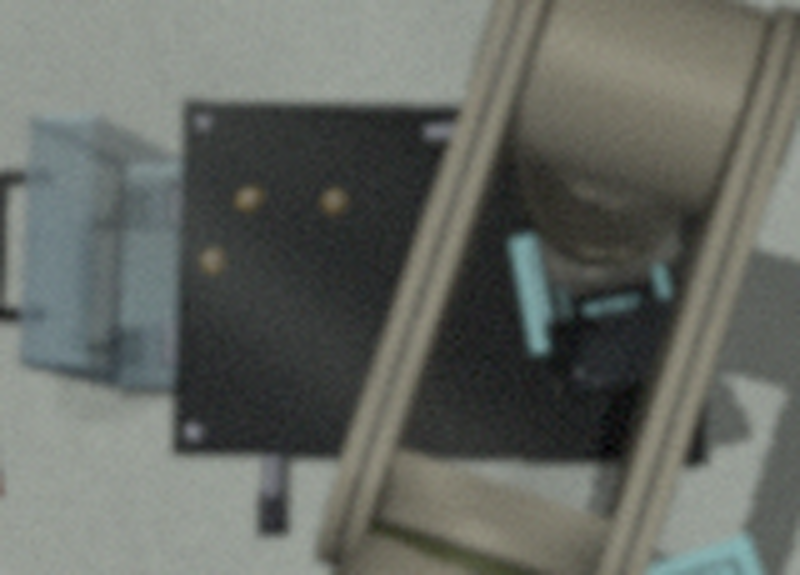

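The pins appear at raw (219.6,164.2), (236.2,164.8) and (212.0,176.4), within 0.4 px of my model, and the cover leans open. The tool has picked up a tilt of 0.05 rad, so I'll descend gently and watch it.

Emit:
{"method": "arm_command", "body": {"steps": "-6 5 10 0 0;-7 5 15 0 0;-7 4 15 0 0;-4 3 15 0 0;0 0 15 0 0;0 0 15 0 0;0 0 10 0 0;0 0 0 0 0;0 0 0 0 0"}}

```text
time_s: 11.3
position: [568.8, -140.6, 137.7]
orientation: [[-0.236, 0.97, -0.055], [0.972, 0.236, 0.007], [0.02, -0.051, -0.998]]
contact_force: [0.6, -1.4, -0.5]
gripper_width: 93.0
```

Run:
```python
from h import *
s=r.state();print(s["orientation"].round(3)[:,2],s["joints"].round(3),s["dq"].round(3))
go(569.3,-142.5,120,12.85)
```

```text
[-0.055  0.007 -0.998] [-0.323  0.204  1.572 -0.01   1.42  -0.56 ] [ 0.001 -0.     0.003  0.001 -0.001  0.001]
t 11.3 pos [ 568.8 -140.6  137.7] yaw_y 13.69 F [ 0.6 -1.4 -0.5] w 93.0
tool delta [-2.3  0.9 17.6] twist deg 0.84
```

Emit:
{"method": "arm_command", "body": {"steps": "0 0 -10 0 0;0 0 -18 0 0;0 0 -18 0 0;0 0 -18 0 0;0 0 -18 0 0;0 0 -10 0 0;0 0 0 0 0;0 0 0 0 0"}}

```text
time_s: 12.3
position: [576.0, -141.8, 240.6]
orientation: [[-0.236, 0.971, -0.048], [0.972, 0.236, 0.005], [0.016, -0.045, -0.999]]
contact_force: [-0.9, -0.1, -0.3]
gripper_width: 93.1
```

Emit:
{"method": "arm_command", "body": {"steps": "0 0 50 0 0;0 0 40 0 0;0 0 0 0 0;0 0 0 0 0;0 0 0 0 0"}}

```text
time_s: 12.92
position: [571.7, -141.4, 149.4]
orientation: [[-0.236, 0.971, -0.048], [0.972, 0.236, 0.005], [0.016, -0.045, -0.999]]
contact_force: [0.1, -0.1, 0.0]
gripper_width: 93.0
```

Emit:
{"method": "arm_command", "body": {"steps": "0 0 0 -10 0;0 0 0 -10 0;0 0 0 -10 0;0 0 0 -10 0;0 0 0 -10 0;0 0 0 -10 0;0 0 0 0 0;0 0 0 0 0"}}

```text
time_s: 13.92
position: [579.7, -143.9, 164.7]
orientation: [[-0.967, 0.254, -0.027], [0.255, 0.967, -0.002], [0.026, -0.009, -1.0]]
contact_force: [-0.6, -0.6, 0.5]
gripper_width: 92.9
```

Run:
```python
from h import *
s=r.state();print(s["orientation"].round(3)[:,2],s["joints"].round(3),s["dq"].round(3))
go(569.3,-142.5,120,12.85)
```

```text
[-0.027 -0.002 -1.   ] [-0.323  0.184  1.543 -0.01   1.44  -1.635] [ 0.    -0.006 -0.009  0.001  0.003 -0.001]
t 13.925 pos [ 579.7 -143.9  164.7] yaw_y 75.26 F [-0.6 -0.6  0.5] w 92.9
tool delta [ 9.3 -0.9 44.9] twist deg 62.41
```

Emit:
{"method": "arm_command", "body": {"steps": "0 0 0 3 0;0 0 0 3 0;0 0 0 3 0;0 0 0 3 0;0 0 0 3 0;0 0 0 3 0;0 0 0 3 0;0 0 0 3 0;0 0 0 3 0;0 0 0 3 0"}}

```text
time_s: 15.18
position: [581.9, -144.5, 169.3]
orientation: [[-0.673, 0.74, -0.021], [0.74, 0.673, -0.004], [0.012, -0.018, -1.0]]
contact_force: [0.6, -0.2, 0.6]
gripper_width: 93.0
```

Emit:
{"method": "arm_command", "body": {"steps": "0 0 0 -10 0;0 0 0 -10 0;0 0 0 -10 0;0 0 0 -10 0;0 0 0 -10 0;0 0 0 0 0;0 0 0 0 0"}}

```text
time_s: 16.05
position: [583.1, -144.9, 172.0]
orientation: [[-0.999, -0.038, -0.018], [-0.038, 0.999, -0.005], [0.018, -0.004, -1.0]]
contact_force: [-0.6, -0.3, 0.5]
gripper_width: 92.9
```

Emit:
{"method": "arm_command", "body": {"steps": "0 0 0 3 0;0 0 0 3 0;0 0 0 3 0;0 0 0 3 0;0 0 0 3 0;0 0 0 3 0;0 0 0 3 0;0 0 0 3 0;0 0 0 3 0;0 0 0 3 0"}}

```text
time_s: 17.3
position: [583.5, -144.9, 172.9]
orientation: [[-0.854, 0.52, -0.017], [0.521, 0.854, -0.005], [0.012, -0.013, -1.0]]
contact_force: [-0.6, -0.2, 0.4]
gripper_width: 93.4
```

Emit:
{"method": "arm_command", "body": {"steps": "0 0 0 3 0;0 0 0 3 0;0 0 0 3 0;0 0 0 3 0;0 0 0 3 0;0 0 0 3 0;0 0 0 3 0;0 0 0 3 0;0 0 0 3 0;0 0 0 3 0"}}

```text
time_s: 18.55
position: [583.8, -145.0, 173.7]
orientation: [[-0.423, 0.906, -0.017], [0.906, 0.423, -0.005], [0.003, -0.017, -1.0]]
contact_force: [0.8, 0.1, -1.4]
gripper_width: 92.9
```

Run:
```python
from h import *
go(569.3,-142.5,70,12.85)
```

```text
t 18.55 pos [ 583.8 -145.   173.7] yaw_y 25.01 F [ 0.8  0.1 -1.4] w 92.9
tool delta [  8.1 -10.3 103.9] twist deg 12.16
```

Emit:
{"method": "arm_command", "body": {"steps": "0 0 10 3 0;0 0 15 3 0;0 0 15 3 0;0 0 15 3 0;1 -4 12 0 0;1 -4 12 0 0;0 -2 10 0 0;0 0 6 0 0;0 0 0 0 0;0 0 0 0 0"}}

```text
time_s: 19.8
position: [572.6, -146.0, 77.3]
orientation: [[-0.197, 0.98, -0.013], [0.98, 0.196, -0.006], [-0.003, -0.014, -1.0]]
contact_force: [-0.2, 0.9, -0.7]
gripper_width: 93.2
```

Run:
```python
from h import *
go(569.3,-142.5,42,12.85)
R=r.state()["orientation"];p=r.state()["position"]
for s in(1,-1): print("tip",(p+R@[0,s*46.5,8]).round(1))
```

```text
t 19.8 pos [ 572.6 -146.    77.3] yaw_y 11.33 F [-0.2  0.9 -0.7] w 93.2
tool delta [ 4.2 -2.1 35.3] twist deg -1.52
tip [ 618.1 -136.9   68.6]
tip [ 526.9 -155.2   69.9]
```

Emit:
{"method": "arm_command", "body": {"steps": "2 -1 6 -1 0;2 -1 6 -0.5 0;0 0 2 0 0;0 0 0 0 0;0 0 0 0 0"}}

```text
time_s: 20.42
position: [570.1, -142.4, 63.1]
orientation: [[-0.224, 0.974, -0.012], [0.975, 0.224, -0.006], [-0.003, -0.013, -1.0]]
contact_force: [0.0, 0.8, 0.4]
gripper_width: 92.4
```

Run:
```python
from h import *
go(569.3,-142.5,42,12.85)
im=r.read_camera("side"); o=im[190:290,240:380]
R=r.state()["orientation"];p=r.state()["position"]
for s in(1,-1): print("tip",(p+R@[0,s*46.5,8]).round(1))
cv2.imwrite("pics/s5.png",cv2.resize(o,None,fx=5.5,fy=5.5,interpolation=cv2.INTER_CUBIC))
```

```text
t 20.425 pos [ 570.1 -142.4   63.1] yaw_y 12.95 F [0.  0.8 0.4] w 92.4
tool delta [ 0.1 -0.5 21.1] twist deg 0.1
tip [ 615.3 -132.    54.5]
tip [ 524.7 -152.9   55.7]
```

View pics/s5.png

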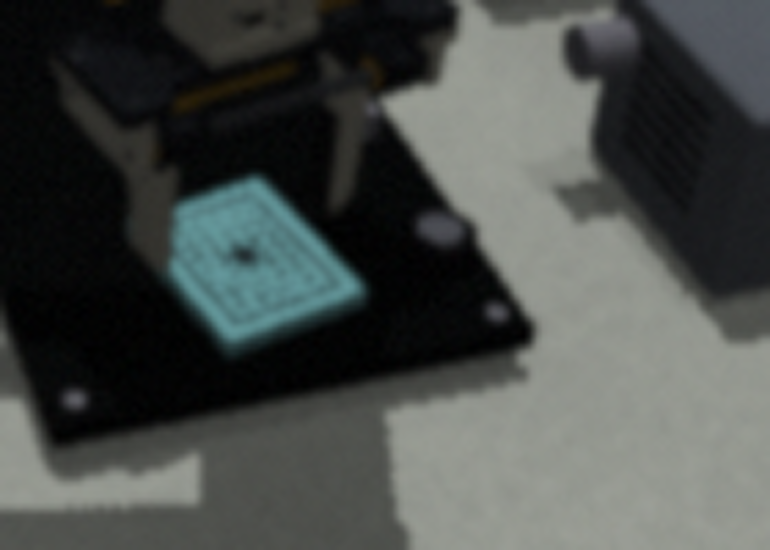

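The near finger, at about (150,250), and the far finger, at (342,200), sit either side of the plate just above it. I'll go down slowly, then pinch at the minimum force.

Emit:
{"method": "arm_command", "body": {"steps": "0 0 6 0 0;0 0 6 0 0;0 0 4 0 0;0 0 3 0 0;0 0 0 0 0;0 0 0 0 0", "grip_force": 3}}

```text
time_s: 21.22
position: [569.7, -142.6, 42.5]
orientation: [[-0.224, 0.974, -0.012], [0.975, 0.224, -0.006], [-0.003, -0.013, -1.0]]
contact_force: [0.4, 1.1, 0.5]
gripper_width: 93.1
```

Run:
```python
from h import *
go(569.3,-142.5,42.5,12.85)
```

```text
t 21.225 pos [ 569.7 -142.6   42.5] yaw_y 12.94 F [0.4 1.1 0.5] w 93.1
tool delta [ 0.2 -0.4  0. ] twist deg 0.09
```

Emit:
{"method": "arm_command", "body": {"steps": "0 0 0 0 0.04;0 0 0 0 0.08;0 0 0 0 0.1;0 0 0 0 0.12;0 0 0 0 0.13;0 0 0 0 0.14;0 0 0 0 0.15;0 0 0 0 0.16;0 0 0 0 0.17;0 0 0 0 0.18", "grip_force": 3}}

```text
time_s: 22.48
position: [570.3, -142.7, 43.2]
orientation: [[-0.224, 0.974, -0.011], [0.975, 0.224, -0.007], [-0.004, -0.012, -1.0]]
contact_force: [-0.1, 0.3, -0.3]
gripper_width: 79.6
```

Emit:
{"method": "arm_command", "body": {"steps": "0 0 0 0 0.19;0 0 0 0 0.2;0 0 0 0 0.22;0 0 0 0 0.24"}}

```text
time_s: 22.98
position: [570.3, -142.7, 43.2]
orientation: [[-0.224, 0.975, -0.011], [0.975, 0.224, -0.007], [-0.004, -0.012, -1.0]]
contact_force: [0.5, 0.1, -0.8]
gripper_width: 80.3
```

The plate is held at 80 mm width. I'll start sliding gently while squaring it up.

Emit:
{"method": "arm_command", "body": {"steps": "2 0 0 0 0.24;4 0 0 1 0.24;6 0 0 1.5 0.24;6 0 0 1.5 0.24;6 0 0 1.5 0.24;6 0 0 1.5 0.24"}}

```text
time_s: 23.72
position: [564.5, -111.7, 43.2]
orientation: [[-0.095, 0.995, -0.011], [0.995, 0.095, -0.007], [-0.006, -0.012, -1.0]]
contact_force: [1.0, -0.8, -1.0]
gripper_width: 79.9
```

Run:
```python
from h import *
go(548.4,62.3,42.5,.46)
im=r.read_camera("side"); o=im[180:280,230:370]
cv2.imwrite("pics/s6.png",cv2.resize(o,None,fx=5.5,fy=5.5,interpolation=cv2.INTER_CUBIC))
```

```text
t 23.725 pos [ 564.5 -111.7   43.2] yaw_y 5.43 F [ 1.  -0.8 -1. ] w 79.9
tool delta [174.7   0.4  -0.4] twist deg 4.97
```

View pics/s6.png

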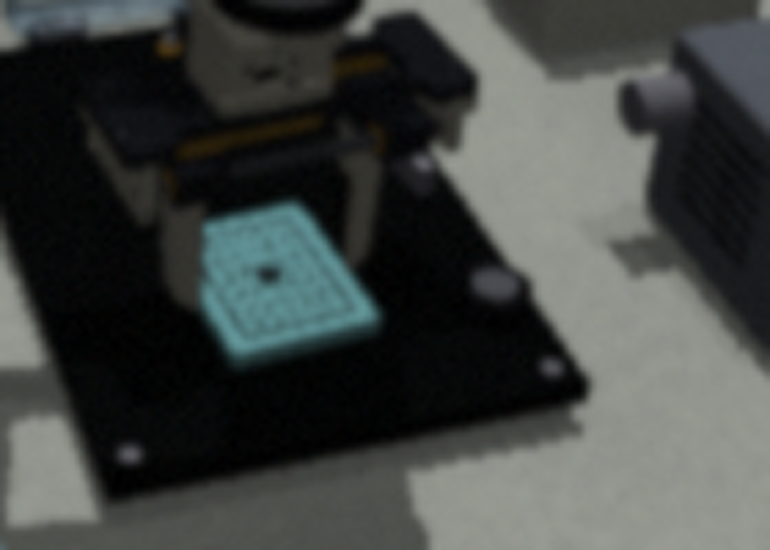

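The plate follows the fingers and is turning square, held near its mid edges with its centre at about (268,273).

Emit:
{"method": "arm_command", "body": {"steps": "6 -1 0 1.2 0.24;8 -1 0 1.2 0.24;8 -1 0 1.2 0.24;8 -1 0 1.2 0.24;8 -1 0 0 0.24;8 -1 0 0 0.24;8 -1 0 0 0.24;8 -1 0 0 0.24;6 0 0 0 0.24;3 0 0 0 0.24"}}

```text
time_s: 25.02
position: [553.9, -35.2, 43.1]
orientation: [[-0.005, 1.0, -0.011], [1.0, 0.005, -0.008], [-0.007, -0.011, -1.0]]
contact_force: [-0.1, -1.8, 1.0]
gripper_width: 80.2
```

Run:
```python
from h import *
go(548.4,62.3,42.5,.46)
```

```text
t 25.025 pos [553.9 -35.2  43.1] yaw_y 0.27 F [-0.1 -1.8  1. ] w 80.2
tool delta [97.5 -5.  -0. ] twist deg -0.19
```

Emit:
{"method": "arm_command", "body": {"steps": "6 -1 0 0 0.24;9 -1 0 0 0.24;9 -1 0 0 0.24;9 -1 0 0 0.24;9 -1 0 0 0.24;9 0 0 0 0.24;9 0 0 0 0.24;9 0 0 -0.2 0.24;9 0 0 0 0.24;4 0 0 0 0.24"}}

```text
time_s: 26.28
position: [548.6, 52.3, 43.1]
orientation: [[-0.008, 1.0, -0.01], [1.0, 0.008, -0.008], [-0.008, -0.01, -1.0]]
contact_force: [-0.5, -2.5, 2.2]
gripper_width: 79.6
```

Run:
```python
from h import *
go(548.4,67.3,42.5,.46)
im=r.read_camera("top"); cv2.imwrite("pics/top7.png",cv2.resize(im[125:240,170:330],None,fx=5,fy=5,interpolation=cv2.INTER_CUBIC))
im=r.read_camera("side"); o=im[155:255,210:350]
cv2.imwrite("pics/s7.png",cv2.resize(o,None,fx=5.5,fy=5.5,interpolation=cv2.INTER_CUBIC))
```

```text
t 26.275 pos [548.6  52.3  43.1] yaw_y 0.48 F [-0.5 -2.5  2.2] w 79.6
tool delta [15.  -0.   0.5] twist deg 0.02
```

View pics/s7.png

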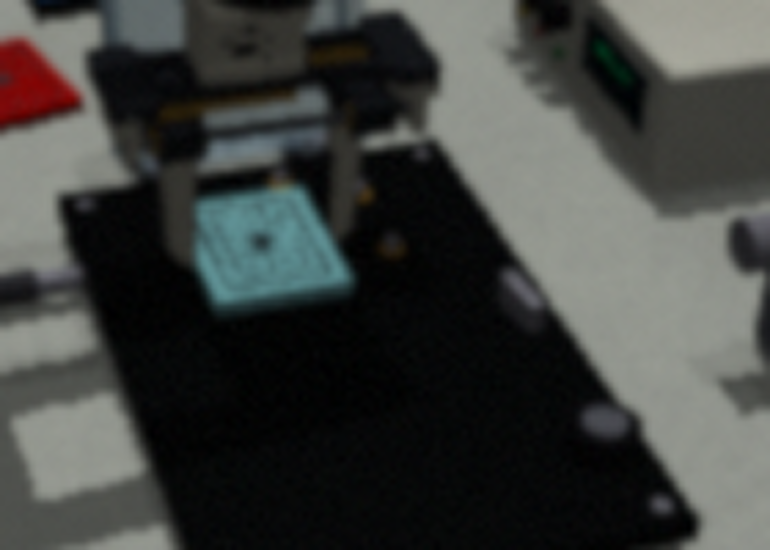

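The plate is square in front of the pins, with its centre dot at about (261,241). I'll measure dot and pins in the same side picture so that calibration bias cancels.

Run:
```python
from h import *
f=lambda x,y:((x+.5)/5.5-.5+210,(y+.5)/5.5-.5+155)
c,s=np.cos(S[2]),np.sin(S[2])
tos=lambda w:(w-S[:2])@np.array([[c,-s],[s,c]])
print("pins(top) stage",tos(unproj("side",[f(280,178),f(364,190),f(391,238)],38)).round(1),"expect (11,145),(55,121),(55,61)")
im=cv2.imread("pics/s7.png",0)
w=im[225:260,240:285].astype(float); wt=np.clip(95-cv2.GaussianBlur(w,(0,0),2),0,None); ys,xs=np.mgrid[225:260,240:285]
d=((xs*wt).sum()/wt.sum(),(ys*wt).sum()/wt.sum());print(d, w.min(),np.median(w))
print("dot stage",tos(unproj("side",[f(*d)],40)).round(1),"TCP stage",tos(r.state()["position"][None,:2]).round(1))
```

```text
pins(top) stage [[ 11.4 139.3]
 [ 57.1 112.8]
 [ 55.6  60. ]] expect (11,145),(55,121),(55,61)
(np.float64(261.0360872601903), np.float64(241.93963175627036)) 51.0 111.0
dot stage [[-20.5  74. ]] TCP stage [[-20.   75.3]]
```

Emit:
{"method": "arm_command", "body": {"steps": "4 0 0 0 0.24;5 0 0 0 0.24;3 2 0 0 0.24;0 5 0 0 0.24;0 5 0 0 0.24;0 5 0 0 0.24;0 4 0 0 0.24;0 3 0 0 0.24;0 0 0 0 0.24;0 0 0 0 0.24"}}

```text
time_s: 27.62
position: [572.8, 65.4, 42.0]
orientation: [[-0.008, 1.0, -0.013], [1.0, 0.008, -0.007], [-0.006, -0.013, -1.0]]
contact_force: [-3.7, -0.5, 4.5]
gripper_width: 79.9
```

```bash
cat >> h.py <<'E'
def st():
    s=r.state(); c,q=np.cos(S[2]),np.sin(S[2]); p=s["position"]; R=s["orientation"]
    print("t",round(s["time_s"],2),"TCP stage",((p[:2]-S[:2])@np.array([[c,-q],[q,c]])).round(2),"z",p[2].round(1),"yaw",np.degrees(np.arctan2(R[1,1],R[0,1])-S[2]).round(2),"F",s["contact_force"].round(2),"w",round(s["gripper_width"],1))
E
python3 -c "
from h import *
st()"
```

```text
t 27.62 TCP stage [ 4.37 87.83] z 42.0 yaw -0.02 F [-3.69 -0.52  4.54] w 79.9
```

Emit:
{"method": "arm_command", "body": {"steps": "0 0 -0.6 0 0.24;0 0 -0.3 0 0.24;0 0 0 0 0.24"}}

```text
time_s: 28.0
position: [572.6, 65.3, 42.1]
orientation: [[-0.008, 1.0, -0.013], [1.0, 0.008, -0.007], [-0.007, -0.013, -1.0]]
contact_force: [-0.2, 0.3, 0.5]
gripper_width: 80.1
```

```bash
python3 -c "
from h import *
st()"
```

```text
t 28.0 TCP stage [ 4.25 87.75] z 42.1 yaw -0.03 F [-0.16  0.31  0.47] w 80.1
```

Emit:
{"method": "arm_command", "body": {"steps": "0 1 -0.1 0 0.24;0 1 -0.1 0 0.24;0 1 0 0 0.24;0 0 0 0 0.24"}}

```text
time_s: 28.5
position: [575.8, 65.3, 42.1]
orientation: [[-0.008, 1.0, -0.013], [1.0, 0.008, -0.007], [-0.007, -0.013, -1.0]]
contact_force: [-0.2, -0.7, -0.6]
gripper_width: 79.6
```

Emit:
{"method": "arm_command", "body": {"steps": "0 0.7 -0.1 0 0.24;0 0.7 0 0 0.24;0 0 0 0 0.24"}}

```text
time_s: 28.88
position: [577.3, 65.3, 42.1]
orientation: [[-0.008, 1.0, -0.013], [1.0, 0.008, -0.007], [-0.007, -0.013, -1.0]]
contact_force: [-0.4, 0.1, -1.2]
gripper_width: 79.7
```

```bash
python3 -c "
from h import *
st()"
```

```text
t 28.88 TCP stage [ 8.94 87.76] z 42.1 yaw -0.03 F [-0.45  0.07 -1.24] w 79.7
```

Emit:
{"method": "arm_command", "body": {"steps": "0 0.5 0 0 0.24;0 0.5 0 0 0.24;0 0 0 0 0.24"}}

```text
time_s: 29.25
position: [578.4, 65.3, 42.1]
orientation: [[-0.008, 1.0, -0.013], [1.0, 0.008, -0.007], [-0.007, -0.013, -1.0]]
contact_force: [0.7, 0.2, -1.4]
gripper_width: 80.2
```

Emit:
{"method": "arm_command", "body": {"steps": "0 0.5 0 0 0.24;0 0 0 0 0.24"}}

```text
time_s: 29.5
position: [578.9, 65.3, 42.1]
orientation: [[-0.008, 1.0, -0.013], [1.0, 0.007, -0.007], [-0.007, -0.013, -1.0]]
contact_force: [0.3, -0.7, -0.8]
gripper_width: 79.8
```

Emit:
{"method": "arm_command", "body": {"steps": "0 0.4 0 0 0.24;0 0 0 0 0.24"}}

```text
time_s: 29.75
position: [579.4, 65.3, 42.1]
orientation: [[-0.008, 1.0, -0.013], [1.0, 0.008, -0.007], [-0.007, -0.013, -1.0]]
contact_force: [0.1, -0.4, -0.7]
gripper_width: 80.0
```

Emit:
{"method": "arm_command", "body": {"steps": "0 0.4 0 0 0.24;0 0 0 0 0.24"}}

```text
time_s: 30.0
position: [579.8, 65.3, 42.1]
orientation: [[-0.008, 1.0, -0.013], [1.0, 0.008, -0.007], [-0.007, -0.013, -1.0]]
contact_force: [1.0, -0.2, -1.4]
gripper_width: 80.1
```

Emit:
{"method": "arm_command", "body": {"steps": "0 0.4 0 0 0.24;0 0 0 0 0.24"}}

```text
time_s: 30.25
position: [580.2, 65.3, 42.1]
orientation: [[-0.008, 1.0, -0.013], [1.0, 0.008, -0.007], [-0.007, -0.013, -1.0]]
contact_force: [-0.2, -0.8, -1.7]
gripper_width: 79.9
```

Emit:
{"method": "arm_command", "body": {"steps": "0 0.4 0 0 0.24;0 0 0 0 0.24"}}

```text
time_s: 30.5
position: [580.7, 65.4, 42.0]
orientation: [[-0.008, 1.0, -0.013], [1.0, 0.008, -0.007], [-0.007, -0.013, -1.0]]
contact_force: [0.2, -0.3, -1.0]
gripper_width: 79.8
```

Emit:
{"method": "arm_command", "body": {"steps": "0 0.4 0 0 0.24;0 0 0 0 0.24"}}

```text
time_s: 30.75
position: [581.1, 65.4, 42.1]
orientation: [[-0.008, 1.0, -0.013], [1.0, 0.008, -0.007], [-0.007, -0.013, -1.0]]
contact_force: [0.5, 0.6, -2.0]
gripper_width: 80.3
```

Emit:
{"method": "arm_command", "body": {"steps": "0 0.4 0 0 0.24;0 0 0 0 0.24"}}

```text
time_s: 31.0
position: [581.5, 65.3, 42.1]
orientation: [[-0.008, 1.0, -0.013], [1.0, 0.008, -0.007], [-0.007, -0.013, -1.0]]
contact_force: [-0.3, -0.9, -0.6]
gripper_width: 80.0
```

Run:
```python
from h import *
st()
im=r.read_camera("side"); o=im[150:230,215:325]
cv2.imwrite("pics/s8.png",cv2.resize(o,None,fx=7,fy=7,interpolation=cv2.INTER_CUBIC))
im=r.read_camera("top"); cv2.imwrite("pics/top8.png",cv2.resize(im[140:220,190:290],None,fx=7,fy=7,interpolation=cv2.INTER_CUBIC))
st()
```

```text
t 31.0 TCP stage [13.15 87.74] z 42.1 yaw -0.02 F [-0.34 -0.85 -0.61] w 80.0
t 31.1 TCP stage [13.13 87.74] z 42.1 yaw -0.03 F [ 0.11  0.14 -1.06] w 80.2
```

View pics/s8.png

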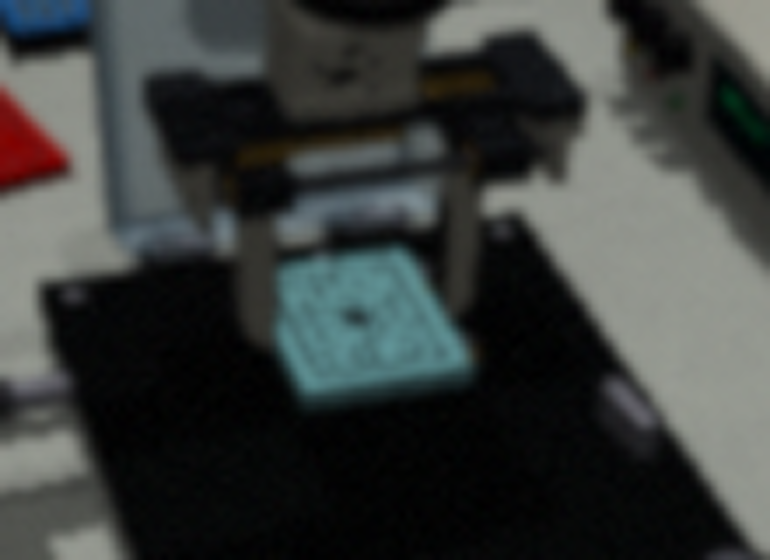

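The near far-pin at about (475,352) is right at the plate's far edge, and the dot is at (357,317). I'll check the dot against the model and nudge on.

Run:
```python
from h import *
c,s=np.cos(S[2]),np.sin(S[2]); tos=lambda w:(w-S[:2])@np.array([[c,-s],[s,c]])
im=cv2.imread("pics/s8.png",0); w=im[300:335,335:380].astype(float); wt=np.clip(90-cv2.GaussianBlur(w,(0,0),2),0,None); ys,xs=np.mgrid[300:335,335:380]
d=((xs*wt).sum()/wt.sum(),(ys*wt).sum()/wt.sum());print(d)
print(tos(unproj("side",[((d[0]+.5)/7-.5+215,(d[1]+.5)/7-.5+150)],40)))
```

```text
(np.float64(356.1922645083809), np.float64(316.7442739010006))
[[12.25578519 87.11956758]]
```

Emit:
{"method": "arm_command", "body": {"steps": "0 0.4 0 0 0.24;0 0 0 0 0.24"}}

```text
time_s: 31.35
position: [581.9, 65.3, 42.1]
orientation: [[-0.008, 1.0, -0.013], [1.0, 0.008, -0.007], [-0.007, -0.013, -1.0]]
contact_force: [-0.2, 0.6, -1.6]
gripper_width: 80.0
```

Emit:
{"method": "arm_command", "body": {"steps": "0 0.4 0 0 0.24;0 0 0 0 0.24"}}

```text
time_s: 31.6
position: [582.0, 65.4, 42.0]
orientation: [[-0.008, 1.0, -0.014], [1.0, 0.008, -0.007], [-0.007, -0.014, -1.0]]
contact_force: [-0.7, -0.4, 0.3]
gripper_width: 80.4
```

Emit:
{"method": "arm_command", "body": {"steps": "0 0.3 0 0 0.24;0 0 0 0 0.24"}}

```text
time_s: 31.85
position: [582.1, 65.4, 42.0]
orientation: [[-0.008, 1.0, -0.014], [1.0, 0.008, -0.007], [-0.007, -0.014, -1.0]]
contact_force: [-1.2, -0.3, -0.3]
gripper_width: 80.0
```

Emit:
{"method": "arm_command", "body": {"steps": "0 0.3 0 0 0.24;0 0.2 0 0 0.24"}}

```text
time_s: 32.1
position: [582.1, 65.3, 42.0]
orientation: [[-0.008, 1.0, -0.016], [1.0, 0.008, -0.007], [-0.007, -0.016, -1.0]]
contact_force: [-3.2, -1.1, 1.1]
gripper_width: 80.0
```

Contact with the far pins is confirmed: motion stopped at x = 582.1 with Fx −3.2 N. I'll ease off a touch, then go toward the hinge-side pin.

Emit:
{"method": "arm_command", "body": {"steps": "0.5 -0.3 0 0 0.24;0.5 0 0 0 0.24;0 0 0 0 0.24"}}

```text
time_s: 32.48
position: [582.1, 65.8, 42.0]
orientation: [[-0.008, 1.0, -0.015], [1.0, 0.008, -0.008], [-0.007, -0.015, -1.0]]
contact_force: [-2.6, -1.2, -0.7]
gripper_width: 80.1
```

Emit:
{"method": "arm_command", "body": {"steps": "0.5 0 0 0 0.24;0 0 0 0 0.24"}}

```text
time_s: 32.72
position: [582.1, 66.2, 42.0]
orientation: [[-0.007, 1.0, -0.015], [1.0, 0.007, -0.008], [-0.008, -0.015, -1.0]]
contact_force: [-2.0, -1.9, 0.4]
gripper_width: 79.9
```

Emit:
{"method": "arm_command", "body": {"steps": "0.4 0 0 0 0.24;0 0 0 0 0.24"}}

```text
time_s: 32.98
position: [582.1, 66.5, 42.0]
orientation: [[-0.008, 1.0, -0.015], [1.0, 0.007, -0.008], [-0.008, -0.015, -1.0]]
contact_force: [-1.9, -1.8, 0.9]
gripper_width: 80.2
```

Emit:
{"method": "arm_command", "body": {"steps": "0.4 -0.3 0 0 0.24;0.4 0 0 0 0.24;0 0 0 0 0.24"}}

```text
time_s: 33.35
position: [582.0, 67.6, 42.0]
orientation: [[-0.008, 1.0, -0.014], [1.0, 0.007, -0.008], [-0.008, -0.014, -1.0]]
contact_force: [-1.3, -1.1, -0.4]
gripper_width: 80.0
```

Emit:
{"method": "arm_command", "body": {"steps": "0.4 0 0 0 0.24;0.3 0 0 0 0.24;0 0 0 0 0.24"}}

```text
time_s: 33.72
position: [582.0, 68.3, 42.0]
orientation: [[-0.008, 1.0, -0.014], [1.0, 0.008, -0.008], [-0.008, -0.014, -1.0]]
contact_force: [-1.7, -1.0, 0.1]
gripper_width: 79.8
```

Emit:
{"method": "arm_command", "body": {"steps": "0.4 0 0 0 0.24;0 0 0 0 0.24"}}

```text
time_s: 33.98
position: [582.0, 68.7, 42.0]
orientation: [[-0.008, 1.0, -0.014], [1.0, 0.007, -0.008], [-0.008, -0.014, -1.0]]
contact_force: [-1.2, -1.0, -0.9]
gripper_width: 79.8
```

Emit:
{"method": "arm_command", "body": {"steps": "0.4 0 0 0 0.24;0 0 0 0 0.24"}}

```text
time_s: 34.22
position: [582.0, 69.2, 42.0]
orientation: [[-0.008, 1.0, -0.014], [1.0, 0.008, -0.008], [-0.008, -0.014, -1.0]]
contact_force: [-1.5, -1.5, -0.8]
gripper_width: 80.1
```

Emit:
{"method": "arm_command", "body": {"steps": "0.4 0 0 0 0.24;0 0 0 0 0.24"}}

```text
time_s: 34.48
position: [582.0, 69.4, 42.0]
orientation: [[-0.008, 1.0, -0.014], [1.0, 0.007, -0.008], [-0.008, -0.014, -1.0]]
contact_force: [-1.6, -1.7, -0.5]
gripper_width: 80.0
```

Emit:
{"method": "arm_command", "body": {"steps": "0.4 0 0 0 0.24;0 0 0 0 0.24"}}

```text
time_s: 34.72
position: [582.1, 69.4, 42.0]
orientation: [[-0.007, 1.0, -0.014], [1.0, 0.007, -0.009], [-0.008, -0.014, -1.0]]
contact_force: [-1.4, -2.3, -0.8]
gripper_width: 79.8
```

Emit:
{"method": "arm_command", "body": {"steps": "0.3 0 0 0 0.24;0.2 0 0 0 0.24"}}

```text
time_s: 34.98
position: [582.1, 69.5, 42.0]
orientation: [[-0.007, 1.0, -0.014], [1.0, 0.007, -0.009], [-0.009, -0.014, -1.0]]
contact_force: [-2.1, -4.2, 0.0]
gripper_width: 79.8
```

```bash
python3 -c "
from h import *
st()
im=r.read_camera('side');o=im[150:230,205:315]
cv2.imwrite('pics/s9.png',cv2.resize(o,None,fx=7,fy=7,interpolation=cv2.INTER_CUBIC))
st()"
```

```text
t 34.98 TCP stage [13.69 91.91] z 42.0 yaw -0.04 F [-2.06 -4.2   0.01] w 79.8
t 35.02 TCP stage [13.66 91.91] z 42.0 yaw -0.05 F [-0.71 -3.88 -0.47] w 80.1
```

View pics/s9.png

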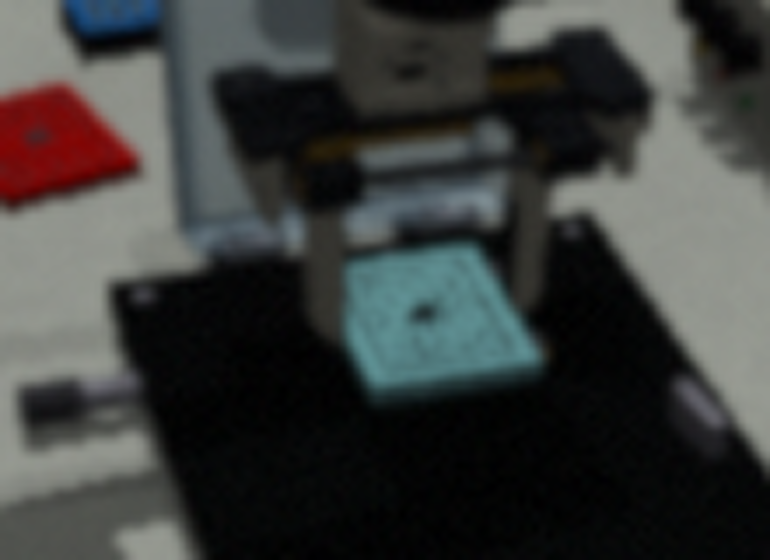

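The plate meets both the far pins and the hinge-side pin (Fy −4 N, motion stopped). I'll relieve the push and open slowly.

Emit:
{"method": "arm_command", "body": {"steps": "-0.3 0 0 0 0.24;0 0 0 0 0.24;0 0 0 0 0.15;0 0 0 0 0.13;0 0 0 0 0.11;0 0 0 0 0.09;0 0 0 0 0.06;0 0 0 0 0.03;0 0 0 0 0;0 0 0 0 0"}}

```text
time_s: 36.28
position: [583.2, 71.0, 42.7]
orientation: [[-0.008, 1.0, -0.012], [1.0, 0.008, -0.007], [-0.006, -0.012, -1.0]]
contact_force: [-0.6, 0.4, -0.3]
gripper_width: 93.0
```

```bash
python3 -c "
from h import *
st()"
```

```text
t 36.27 TCP stage [14.82 93.41] z 42.7 yaw -0.02 F [-0.63  0.36 -0.32] w 93.0
```

Emit:
{"method": "arm_command", "body": {"steps": "0 -1 -5 0 0;0 0 -10 0 0;0 0 -15 0 0;0 0 -20 0 0;-5 0 -20 0 0;-10 0 -20 0 0;-20 0 -20 0 0;-20 0 -10 0 0;0 0 0 0 0"}}

```text
time_s: 37.4
position: [585.8, 15.3, 175.3]
orientation: [[-0.008, 1.0, -0.005], [1.0, 0.008, -0.007], [-0.007, -0.005, -1.0]]
contact_force: [0.3, 1.0, 1.2]
gripper_width: 92.9
```

Emit:
{"method": "arm_command", "body": {"steps": "-30 0 0 0 0;-40 0 0 0 0;-40 0 0 0 0;-40 0 0 0 0;-40 0 0 0 0;-40 0 0 0 0;-30 0 0 0 0;-15 0 0 0 0;0 0 0 0 0"}}

```text
time_s: 38.52
position: [585.4, -261.4, 167.7]
orientation: [[-0.01, 1.0, -0.015], [1.0, 0.01, 0.002], [0.002, -0.015, -1.0]]
contact_force: [-1.3, 0.7, -0.0]
gripper_width: 93.0
```

Run:
```python
from h import *
st()
im=r.read_camera("top"); x0,y0=170,125
cv2.imwrite("pics/top9.png",cv2.resize(im[125:240,170:330],None,fx=5,fy=5,interpolation=cv2.INTER_CUBIC))
c=im[130:215,200:270].astype(int)
m=((c[...,0]-c[...,2]>25)&(c[...,1]>100)).astype(np.uint8)*255
R,cc=rect("top",m,40,(200,130)); q,s=np.cos(S[2]),np.sin(S[2])
print(R,(np.array(R[0])-S[:2])@np.array([[q,-s],[s,q]]))
```

```text
t 38.52 TCP stage [  14.39 -239.05] z 167.7 yaw 0.13 F [-1.26  0.74 -0.02] w 93.0
((582.3673095703125, 68.40641021728516), (77.47145080566406, 100.56381225585938), 1.4059104919433594) [13.99412854 90.79736388]
```

View pics/top9.png

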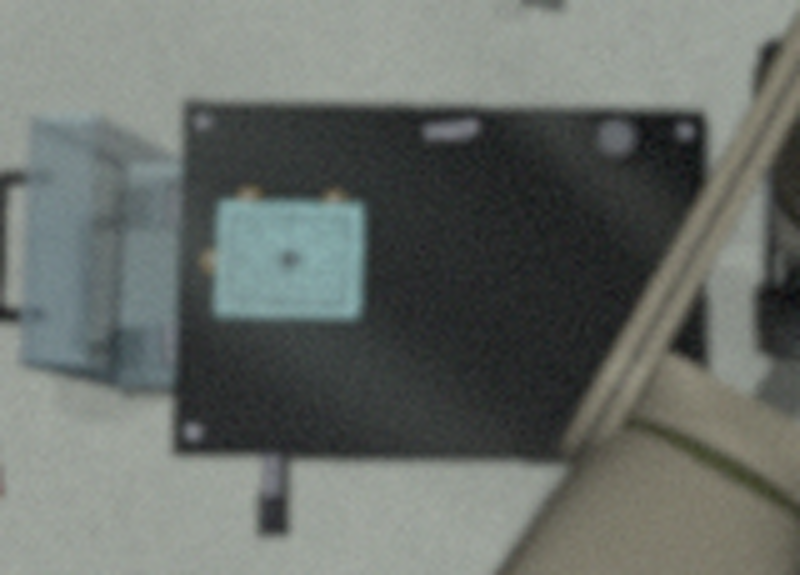

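The picture shows the plate against all three pins and the cover leaning open. The block and cap look unmoved. I'll check the plate's squareness numerically before handing in.

Run:
```python
from h import *
G=np.mean([r.read_camera("top").astype(np.float32) for _ in range(6)],0)
B=G[...,1]
def line(a,b,d,n,z):
    a,b,d=map(np.float32,(a,b,d)); L=[]
    for k in np.linspace(0,1,15):
        p=a+k*(b-a); t=np.arange(-n,n+.01,.1); q=np.float32(p+t[:,None]*d)
        v=cv2.remap(B,q[:,0].reshape(1,-1),q[:,1].reshape(1,-1),cv2.INTER_LINEAR)[0]
        g=np.abs(np.gradient(cv2.GaussianBlur(v[None],(0,0),5)[0])); g[g<.5*g.max()]=0
        L.append(p+(t*g).sum()/g.sum()*d)
    w=unproj("top",L,z); vx,vy,x,y=cv2.fitLine(np.float32(w),cv2.DIST_HUBER,0,.01,.01).ravel()
    return round(float((np.degrees(np.arctan2(vy,vx))+45)%90-45),2),round(float(x),1),round(float(y),1)
f=lambda x,y:((x+.5)/5-.5+170,(y+.5)/5-.5+125)
print("plate near",line(f(225,319),f(355,319),(0,1),4,40))
print("plate far",line(f(268,200),f(318,200),(0,1),2.5,40))
print("plate right",line(f(365,212),f(365,308),(1,0),4,40))
print("plate left",line(f(214,275),f(213,310),(1,0),3,40))
print("stage near",line(f(300,455),f(540,458),(0,1),4,30))
print("stage far",line(f(200,102),f(410,106),(0,1),4,30))
```

```text
plate near (0.81, 539.3, 66.8)
plate far (-0.04, 622.5, 66.3)
plate right (-0.43, 576.1, 17.4)
plate left (0.95, 555.8, 120.7)
stage near (0.89, 443.7, -6.7)
stage far (0.38, 693.8, 58.9)
```

```bash
python3 -c "
from h import *
r.job_done(); st()"
```

```text
the job is handed in; nothing more can be done
the job is handed in; nothing more can be done
```

I opened the cover by its bar handle, let go at about 1.5 rad, and it sank onto its stop. I then pinched the glass plate lightly at a 3 N grip, slid it flat and square into the datum corner, let go, moved the arm clear and handed the job in at about 39 s of 72.

**Contact with the pins:** the arm stopped against the two far pins at about 3 N, and against the hinge-side pin at about 4 N. The highest tool force I read while holding the plate was about 6 N. It came mid-slide, mostly from pressing down, and I relieved it straight away. I read forces only between moves, so a short peak could have gone unseen.

**Last picture:** the plate touches all three pins with the fingers clear of it, and the cover leans open. The gauge block and lens cap look unmoved. The final picture did not cover the mat or the items at the left, but the arm stayed clear of them.

**Checks that disagreed:**
- **Squareness:** the four plate edges read −0.4° to 0.95°, against 0.4° to 0.9° for the stage, so square to about 1° within the noise. A rougher box fit gave 1.4°.
- **Position in x:** the camera put the plate's centre at about 12.5 to 14 mm, and the tool position at contact gave about 13.7 mm. Home is 11 mm and the limit is 13.5 mm. I put the difference down to the roughly 2 mm calibration error and trusted the felt contact with the pins.
- **Position in y:** about 90.8 mm by camera, against a home of 91 mm.

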